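Change a bench punch over to its widest format

TASK

Change the bench punch over to its widest format: first push its mushroom stop button down until it latches, before you touch anything else, then clear the feed table by laying the iron weight and the bone folder flat on the pile of sheets that already carries a weight, side by side on the paper. With the stop still latched, slide the side guide by its grip all the way to the end stop farthest from the stop button (do not shove the weight or the folder along with it), and last of all twist the stop button until it springs back up. Do not shift the weight already on the sheets, the thread spool on the punch or the glue pot.

Things in the scene. Friction and masses are not known exactly. Their poses are not given: they have to be found in the camera images.
- punch: Grey bench punch, 300 mm wide, fixed. Origin at the bench top under its middle; x runs from the robot side to the back, y along its width, z up. The aluminium feed table is its front part: x -145 to 42 mm, y -150 to 150 mm, top at z = 22 mm. The punch head stands behind it: x 42 to 142 mm, all the width, top at z = 95 mm. A small fixed start push sits on the head's front face.
- side_guide (a joint): Travel of the side guide along its slot in the feed table, in m; grows towards the punch's +y, away from the stop button; 0.235 is the far end stop. Stiff: about 3 N. The guide is a steel fence 6 mm thick, standing across the table from punch x -120 to 25 mm, its top 47 mm above the bench, centred at punch y = -0.110 + the joint value.
- guide_grip (a point): Middle of the side guide's grip, a black upright round knob 24 mm in diameter over the middle of the fence; the knob reaches from 13 mm below to 13 mm above this point, which is 66 mm above the bench.
- stop_travel (a joint): How far the stop button is pressed, in m: 0 up, 0.0085 latched, 0.0105 bottom. It takes about 4 N to the bottom. It must be past 0.0085 to latch; when let go it then stays at 0.0085.
- stop_twist (a joint): Turn of the stop button's head, in rad, sprung to 0, counter-clockwise from above positive, range -1.1 to 1.1. Turning the latched button 0.6 or more either way frees it and it springs up.
- stop_top (a point): Centre of the top of the stop button, a black ribbed mushroom on the control plate at the punch head's -y end (punch x 92, y -108 mm); axis vertical; head 40 mm in diameter, straight side 7 to 19 mm below this point, underside 22 mm below, on a collar 30 mm in diameter. With the button up this point is 142 mm above the bench; the control plate is at 103 mm.
- iron_weight: Cloth-covered dark iron weight lying on the feed table in the guide's way, 60 (x) by 90 (y) by 36 mm (z), up to 0.9 kg. Origin at the centre of its underside.
- bone_folder: Pale flat bone folder lying on the feed table, 22 (x) by 108 (y) by 8 mm (z), rounded ends. Origin at the centre of its underside.
- sheets: The pile of sheets that carries a weight, a flat rigid stack 245 (x) by 165 (y) by 8 mm, lying on the bench to the left or right of the punch. Origin at the centre of its underside; its top is 8 mm above that.
- sheet_weight: The weight already on the sheets, near their end at the robot's side: 55 (x) by 110 (y) by 45 mm. Origin at the centre of its underside.
- thread_spool: Wooden thread spool standing on top of the punch head, 42 mm in diameter, 52 mm high. Origin at the centre of its underside.
- paste_sheets: The other pile of sheets, same size, on the other side of the punch; it carries the glue pot and a glue brush, no weight. Origin at the centre of its underside.
- glue_pot: Stoneware glue pot, 72 mm in diameter, 65 mm high, on the other pile. Origin at the centre of its underside.

How it is judged:
On the way, in this order (a step that is already met when the one before it is completed fails the run):
1. the stop button is latched down, nothing else having been moved yet (value of joint stop_travel above 0.0075 m and distance of each of iron_weight, bone_folder from where it was at the start of the episode below 0.015 m and distance of guide_grip from where it was at the start of the episode below 0.008 m and contact force between the fingers and stop_travel below 0.5 N), for 0.2 s.
2. with the stop still latched, the weight and the folder lie on the sheets and the side guide is at its far end stop (value of joint stop_travel above 0.0075 m and x of iron_weight in the frame of sheets between -0.1 and 0.1 m and y of iron_weight in the frame of sheets between -0.06 and 0.06 m and z of iron_weight in the frame of sheets between 0.004 and 0.013 m and angle between iron_weight's own z axis and vertical below 0.1 rad and x of bone_folder in the frame of sheets between -0.115 and 0.115 m and y of bone_folder in the frame of sheets between -0.075 and 0.075 m and z of bone_folder in the frame of sheets between 0.004 and 0.013 m and angle between bone_folder's own z axis and vertical below 0.12 rad and value of joint side_guide above 0.232 m), for 0.2 s.
At the end, for the whole second after the job is handed in: The stop button is up again (within 2 mm), the side guide is within 3 mm of its far end stop, and weight and folder lie flat and at rest on the sheets, their middles inside the edges (by 22 mm for the weight, 7 mm for the folder) (value of joint stop_travel below 0.002 m and value of joint side_guide above 0.232 m and x of iron_weight in the frame of sheets between -0.1 and 0.1 m and y of iron_weight in the frame of sheets between -0.06 and 0.06 m and z of iron_weight in the frame of sheets between 0.004 and 0.013 m and angle between iron_weight's own z axis and vertical below 0.1 rad and x of bone_folder in the frame of sheets between -0.115 and 0.115 m and y of bone_folder in the frame of sheets between -0.075 and 0.075 m and z of bone_folder in the frame of sheets between 0.004 and 0.013 m and angle between bone_folder's own z axis and vertical below 0.12 rad and linear speed of each of iron_weight, bone_folder below 0.01 m/s and velocity of joint side_guide below 0.005 m/s); the robot touches nothing.
It fails at once if the side guide shoves the weight or the folder (contact force between side_guide and iron_weight above 3 N or contact force between side_guide and bone_folder above 3 N).
It fails at once if the weight already on the sheets is shifted by more than 20 mm (distance of sheet_weight from where it was at the start of the episode above 0.02 m).
It fails at once if the thread spool on the punch is shifted by more than 20 mm or tipped (distance of thread_spool from where it was at the start of the episode above 0.02 m or angle between thread_spool's own z axis and vertical above 0.3 rad).
It fails at once if the glue pot is shifted by more than 20 mm (distance of glue_pot from where it was at the start of the episode above 0.02 m).
It also fails if it takes over 72 s, if anything falls off the work surface, if the arm or the gripper's body presses on something with over 40 N, if the wrist force passes 120 N, or if a joint passes its speed limit or range.

ROBOT

A 6-joint arm with a two-finger parallel gripper is mounted at the origin on a cart in front of the work surface, level with it; the furniture and walls round the work are solid. World frame = base frame: x ahead of the robot, y to its left, z up, the work surface at z = 0. Lengths are in m, angles in rad, forces in N, time in s.
With the tool pointing down it reaches from about 0.35 to 0.85 m from the base axis. Payload 8.1 kg.
Tool frame: the origin (TCP) lies on the centre line of the jaws, within the pads' length; the fingertips stand robot.finger_overhang ahead of it and the grasp point (between the pads) lies 5 mm behind it (robot.finger_overhang is the distance from the TCP to the fingertips, in m); z points along the fingers, y is the direction in which the jaws open and shut (so a half turn about z gives the same grasp; the last joint's range is limited). The gripper opens to 93 mm and grips with 3 to 60 N. Pads are 15 mm wide; open, the fingers measure 128 mm over their backs; the gripper's body (75 mm by 188 mm) begins 65 mm behind the grasp point.
Start: joints at [-1.319, 0.13, 1.488, -0, 1.523, -0.085], TCP at [0.198, -0.566, 0.233] pointing down, gripper open.
Joint ranges: [-2.96, 2.96], [-0.89, 2.26], [0.02, 2.5], [-1.34, 4.48], [0, 2.73], [-2.66, 2.66]. Speed limits (rad/s): [2.39, 2.39, 2.79, 3.14, 3.14, 3.14].

INTERFACE

Orientations are given as a rotation vector (axis times angle).
In Python, from plant import robot gives the robot as it stands. The module is installed in compiled form; this text tells all that it offers.
- The arm moves only by the tool carry_out, never from a script. Its argument "commands" is a list that holds one entry, the list of rows, each a list of 4 numbers: the shift along the tool's x, y, z in cm, then the turn about the tool's z in degrees. In form: [[[tx, ty, tz, roll], ...]]. A call has 1 to 20 rows; each row shifts and turns the commanded pose from where the row before left it, along the tool's axes as they then stand; what a row does not reach is not made up. A row lasts 1/12 s, in which the tool goes at most 41.7 mm and 7.16 degrees, less where a joint would pass 70% of its speed; a pose out of reach is approached as far as the arm can. A call is refused whole if a number of a shift passes 4.17 or a number of a turn 7.16, either way. A call with a gripper value outside its range is refused whole. "claw" is the finger opening in cm, from 0 to 9.3, set as the call begins (left out, the last holds). The fingers move at their own pace and stop on an object; "grip_force" is the grip in N (left out, the last holds). Time passes only in rows, so rows that do not move let the fingers close. It gives the time, the measured TCP pose, the force and the opening at its end, in the units of the state.
- robot.read_state(): the state, without advancing time (a new reading comes with each control period).
- robot.read_camera(name): name is "scene" or "top" or "wrist"; returns the picture (384x512x3 uint8, red, green, blue); there is no depth.
- robot.camera_params(name): a dict with "mtx" (3x3 intrinsics, pixels), "R" (3x3) and "t" (3): a world point X has camera coordinates R X + t. Camera axes: x right, y down, z forward; pixel columns grow to the right and rows downward; lengths in m; the calibration is good to about 2 mm. A picture is of the moment at which its call begins: read the wrist's pose just before it. camera_params takes no time and is no camera call; for the wrist camera it gives the pose at the moment of the call.
- robot.close_job(): hands the job in, once; it reports no verdict.
The state is a dict: "t": time; "q": joint angles; "dq": joint speeds; "joint_torque": joint torques, N m; "tool_pos": TCP position; "orientation": TCP orientation; "force": force on the tool from outside, world axes, zero at the start; "wrist_torque": the same for the moment, N m; "opening": finger opening in m.
Only numpy, scipy, OpenCV 4.12 (cv2) and the standard library are available. Lean on these libraries where they do the work, as an engineer would, in place of code of your own. Each camera call takes 0.05 s, during which the arm holds its last target.

## Working session

There is one attempt and no reset: what is moved stays moved. The work goes in short steps, Python scripts to look and compute and a tool call to move; the robot and the scene stay as the last step left them, time stands still between calls to the robot, and variables do not carry over. Pictures are saved under pics/ and viewed, and the job is handed in when it is done.

Besides the shell and the picture viewer there is one more tool, called as a command line: name --argument value ..., lists and objects as JSON in quotes. carry_out: Moves the arm, as the interface text tells. Its arguments: {"type":"object","properties":{"commands":{"type":"array","items":{"type":"array","items":{"type":"array","items":{"type":"number"}}}},"claw":{"type":"number"},"grip_force":{"type":"number"}},"required":["commands"]}

```bash
mkdir -p pics; python3 - <<'E'
from plant import robot
import cv2
s=robot.read_state();print(s, robot.finger_overhang)
for n in("scene","top"):
    im=robot.read_camera(n);cv2.imwrite(f"pics/{n}0.png",im[:,:,::-1])
    p=robot.camera_params(n);print(n,p)
E
```

```text
{'t': 0.0, 'q': array([-1.31941759e+00,  1.31189562e-01,  1.48925793e+00,  2.86952540e-06,
        1.52301382e+00, -8.53987956e-02]), 'dq': array([ 0.00054466,  0.0002387 , -0.00020285, -0.00052888, -0.00080617,
       -0.00058307]), 'joint_torque': array([ 1.94490975e-03, -5.59836566e+01, -4.91759026e+01,  7.69124413e-02,
        3.52145894e-02, -9.81356402e-05]), 'tool_pos': array([ 0.19815524, -0.56575734,  0.2315822 ]), 'orientation': array([-3.09532213e+00, -5.26200109e-01,  2.38690876e-04]), 'force': array([-0.89731153,  0.05572492, -0.08769191]), 'wrist_torque': array([ 0.00321424,  0.01355934, -0.03605701]), 'opening': 0.09316998653378117} 0.014
scene {'mtx': array([[373.17841356,   0.        , 252.44139372],
       [  0.        , 373.17841356, 190.54091231],
       [  0.        ,   0.        ,   1.        ]]), 'R': array([[-0.82645305, -0.56297831, -0.00554785],
       [-0.39252453,  0.58323482, -0.7111692 ],
       [ 0.40360854, -0.58557029, -0.70299899]]), 't': array([0.42800078, 0.28234062, 0.94635814])}
top {'mtx': array([[443.36217663,   0.        , 253.76061954],
       [  0.        , 443.36217663, 190.46018912],
       [  0.        ,   0.        ,   1.        ]]), 'R': array([[ 0.34326266, -0.93922008, -0.00603231],
       [-0.84776815, -0.30706174, -0.43243757],
       [ 0.40430176,  0.15355367, -0.9016437 ]]), 't': array([-0.17647719,  0.46109592,  1.40653609])}
```

View pics/scene0.png

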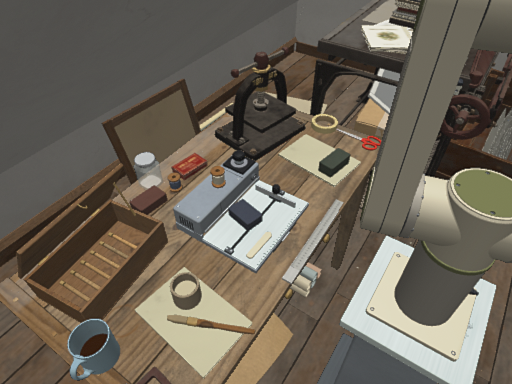

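View pics/top0.png

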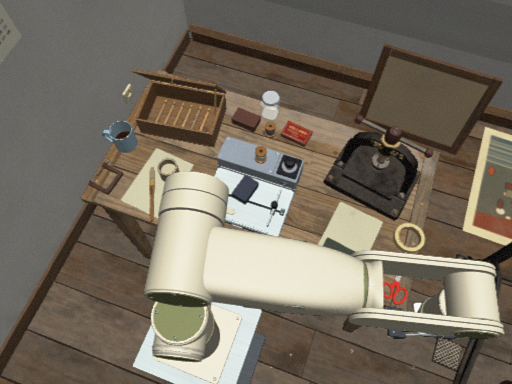

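```bash
python3 - <<'E'
import cv2
a=cv2.imread("pics/scene0.png")[130:280,160:370];cv2.imwrite("pics/s0z.png",cv2.resize(a,None,fx=3.8,fy=3.8,interpolation=cv2.INTER_CUBIC))
a=cv2.imread("pics/top0.png")[125:265,130:400];cv2.imwrite("pics/t0z.png",cv2.resize(a,None,fx=2.9,fy=2.9,interpolation=cv2.INTER_CUBIC))
E
```

```text
(no output)
```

View pics/s0z.png

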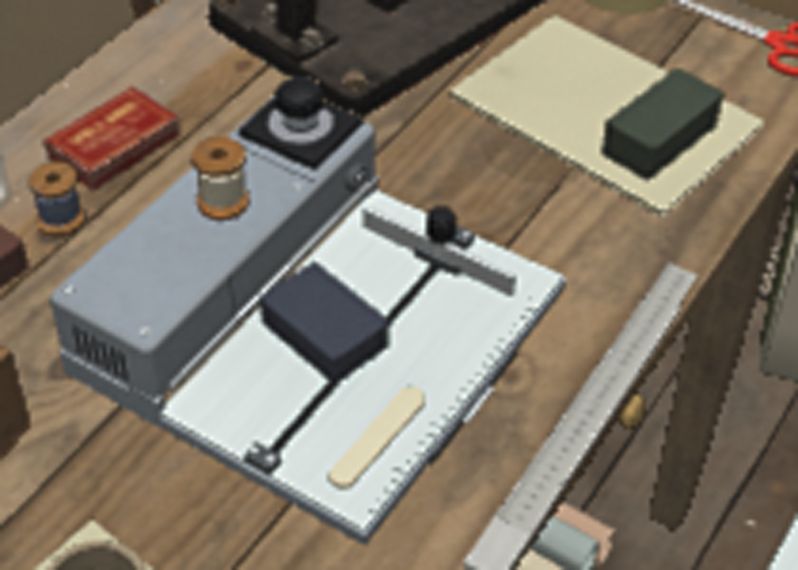

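View pics/t0z.png

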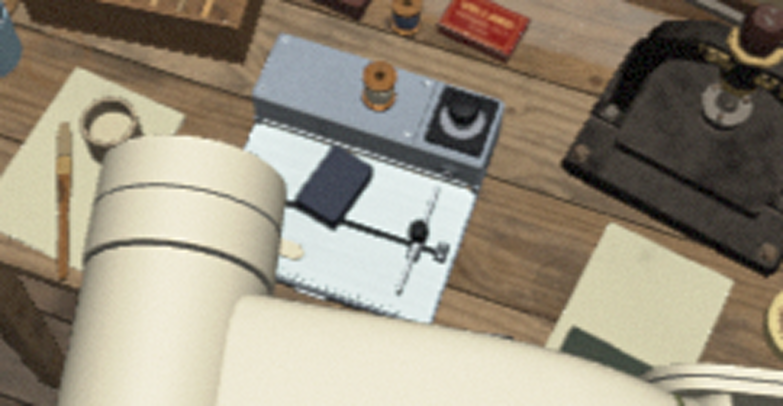

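```bash
cat > h.py <<'E'
import numpy as np, cv2
from plant import robot
def ray(n,u,v,p=None):
    p=p or robot.camera_params(n);R=np.array(p['R']);t=np.array(p['t'])
    c=-R.T@t; d=R.T@np.linalg.inv(p['mtx'])@np.array([u,v,1.]);return c,d/np.linalg.norm(d)
def onz(n,u,v,z,p=None):
    c,d=ray(n,u,v,p);return c+d*(z-c[2])/d[2]
def tri(rs):
    A=np.zeros((3,3));b=np.zeros(3)
    for c,d in rs:
        P=np.eye(3)-np.outer(d,d);A+=P;b+=P@c
    return np.linalg.solve(A,b)
def proj(n,X,p=None):
    p=p or robot.camera_params(n);x=p['mtx']@(np.array(p['R'])@X+p['t']);return x[:2]/x[2]
E
python3 - <<'E'
from h import *
S=lambda x,y,z:onz("scene",160+(x+.5)/3.8-.5,130+(y+.5)/3.8-.5,z).round(4)
T=lambda x,y,z:onz("top",130+(x+.5)/2.9-.5,125+(y+.5)/2.9-.5,z).round(4)
for n,f,x,y,z in [("tab near-y",S,565,280,.022),("tab near+y",S,363,530,.022),("tab far+y",S,163,405,.022),
 ("tab near-y T",T,432,322,.022),
 ("stop top S",S,299,88,.142),("stop top T",T,464,103,.142),
 ("knob top S",S,440,215,.079),("knob top T",T,418,229,.079),
 ("spool S",S,218,153,.147),("spool T",T,381,72,.147),
 ("head near-y top T",T,482,165,.095),("head far-y",T,504,100,.095),("head far +y",T,282,38,.095),("head near+y T",T,252,104,.095),
 ("w c1",S,263,295,.058),("w",S,313,265,.058),("w",S,387,323,.058),("w",S,336,355,.058),
 ("wT",T,335,148,.058),("wT",T,373,163,.058),("wT",T,340,222,.058),("wT",T,300,203,.058),
 ("fold end",S,419,394,.03),("fold end",S,338,481,.03),
 ("sheet far",S,557,15,.008),("sheet R",S,762,121,.008),("sheet near",S,663,213,.008),("sheet L",S,452,92,.008),
 ("sheet T",T,611,224,.008),("sheet T",T,733,284,.008),
 ("sw top",S,680,70,.053),("sw",S,722,95,.053),("sw",S,646,148,.053),("sw",S,606,122,.053),
 ("fence ends",S,365,213,.047),("fence",S,516,277,.047)]:
    print(n,f(x,y,z))
E
```

```text
tab near-y [ 0.3923 -0.125   0.022 ]
tab near+y [0.3952 0.167  0.022 ]
tab far+y [0.5825 0.1598 0.022 ]
tab near-y T [ 0.3974 -0.134   0.022 ]
stop top S [ 0.6291 -0.0873  0.142 ]
stop top T [ 0.6266 -0.0907  0.142 ]
knob top S [ 0.4884 -0.0817  0.079 ]
knob top T [ 0.4814 -0.0855  0.079 ]
spool S [0.6307 0.0164 0.147 ]
spool T [0.6304 0.0148 0.147 ]
head near-y top T [ 0.5795 -0.132   0.095 ]
head far-y [ 0.6736 -0.1301  0.095 ]
head far +y [0.6643 0.1583 0.095 ]
head near+y T [0.5635 0.1579 0.095 ]
w c1 [0.5662 0.0525 0.058 ]
w [0.5527 0.0043 0.058 ]
w [0.4702 0.0229 0.058 ]
w [0.4843 0.0708 0.058 ]
wT [0.559  0.0487 0.058 ]
wT [ 0.5554 -0.0025  0.058 ]
wT [0.4672 0.0079 0.058 ]
wT [0.4743 0.0622 0.058 ]
fold end [0.4244 0.0481 0.03  ]
fold end [0.43   0.1474 0.03  ]
sheet far [ 0.5805 -0.462   0.008 ]
sheet R [ 0.3419 -0.4213  0.008 ]
sheet near [ 0.3647 -0.2565  0.008 ]
sheet L [ 0.6046 -0.2964  0.008 ]
sheet T [ 0.6    -0.3005  0.008 ]
sheet T [ 0.5732 -0.4606  0.008 ]
sw top [ 0.4195 -0.3925  0.053 ]
sw [ 0.3725 -0.3803  0.053 ]
sw [ 0.3975 -0.2762  0.053 ]
sw [ 0.4422 -0.2881  0.053 ]
fence ends [ 0.558  -0.0777  0.047 ]
fence [ 0.4171 -0.0838  0.047 ]
```

```bash
python3 - <<'E'
from h import *
S=lambda x,y,z:onz("scene",160+(x+.5)/3.8-.5,130+(y+.5)/3.8-.5,z).round(3)
T=lambda x,y,z:onz("top",130+(x+.5)/2.9-.5,125+(y+.5)/2.9-.5,z).round(3)
print(S(355,105,.03),T(563,163,.03),T(775,270,.03))
# press handle top: scene (263,57), top (393,135)
print(tri([ray("scene",263,57),ray("top",393,135)]))
print(tri([ray("scene",259.5,103),ray("top",381,160)]))
# glue pot top
print(onz("scene",185,283,.073),onz("top",168,165,.073))
p=robot.camera_params("wrist");print(p)
E
```

```text
[ 0.656 -0.207  0.03 ] [ 0.65  -0.221  0.03 ] [ 0.598 -0.501  0.03 ]
[ 0.72957834 -0.38030172  0.30751224]
[ 0.74657314 -0.38574436  0.12439952]
[0.495368   0.32308866 0.073     ] [0.498041   0.32141056 0.073     ]
{'mtx': array([[343.84952766,   0.        , 255.22723388],
       [  0.        , 343.84952766, 195.45636725],
       [  0.        ,   0.        ,   1.        ]]), 'R': array([[ 0.33004385, -0.94396337, -0.00205348],
       [-0.91312138, -0.3198104 ,  0.25284513],
       [-0.23933327, -0.0815749 , -0.96750459]]), 't': array([-0.59953164, -0.03007375,  0.38999108])}
```

carry_out --commands '[[[0, 0, 0, 6.4], [0, 0, 0, 6.4], [0, 0, 0, 6.5], [2.6, -2.9, 0, 0], [2.6, -2.9, 0, 0], [2.6, -2.9, 0, 0], [2.6, -2.9, 0, 0], [2.6, -2.9, 0, 0], [2.6, -2.9, 0, 0], [2.6, -2.9, 0, 0], [2.6, -2.9, 0, 0]]]' --claw 0 --grip_force 10

```text
t: 1.02
tool_pos: [0.407, -0.3325, 0.2323]
orientation: [-3.141, 0.0, 0.001]
force: [0.0, 0.0, -0.5]
opening: 0.024
```

carry_out --commands '[[[1.8, -3.4, -0.6, 0], [1.8, -3.4, -0.6, 0], [1.8, -3.4, -0.6, 0], [1.8, -3.4, -0.6, 0], [1.8, -3.4, -0.6, 0], [1.8, -3.4, -0.6, 0], [1.8, -3.4, -0.6, 0], [1.8, -3.4, -0.6, 0], [0, 0, 0, 0], [0, 0, 0, 0]]]'

```text
t: 1.85
tool_pos: [0.5508, -0.0603, 0.2804]
orientation: [-3.142, -0.006, 0.001]
force: [-0.2, -0.4, 0.1]
opening: -0.0001
```

```bash
python3 - <<'E'
from h import *
import pickle
p=robot.camera_params("wrist");im=robot.read_camera("wrist")
cv2.imwrite("pics/w1.png",im[:,:,::-1]);pickle.dump(p,open("w1.pkl","wb"))
print(robot.read_state()['tool_pos'],-np.array(p['R']).T@p['t'])
E
```

```text
[ 0.55024257 -0.06168814  0.28013428] [ 0.62031748 -0.06080732  0.43238749]
```

View pics/w1.png

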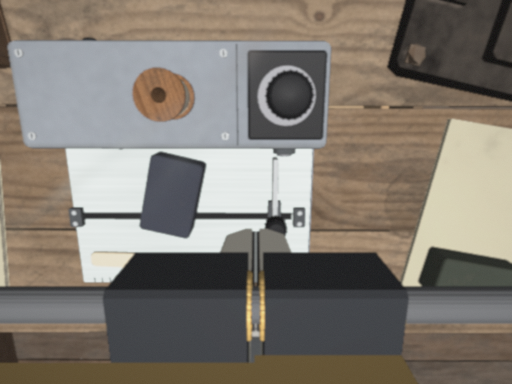

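```bash
python3 - <<'E'
from h import *
import pickle
p=pickle.load(open("w1.pkl","rb"));im=cv2.imread("pics/w1.png")
W=lambda u,v,z:onz("wrist",u,v,z,p).round(4)
g=cv2.cvtColor(im,cv2.COLOR_BGR2GRAY)
# weight
hsv=cv2.cvtColor(im,cv2.COLOR_BGR2HSV)
m=((g<75)&(np.indices(g.shape)[1]>135)&(np.indices(g.shape)[1]<210)&(np.indices(g.shape)[0]>150)&(np.indices(g.shape)[0]<240)).astype('uint8')
m=cv2.morphologyEx(m,cv2.MORPH_OPEN,np.ones((11,11)))
c=max(cv2.findContours(m,0,2)[0],key=cv2.contourArea);r=cv2.minAreaRect(c);print(r)
b=np.array([W(*q,.058) for q in cv2.boxPoints(r)]);print(b,b.mean(0))
print("W plane .04 ctr",W(*r[0],.05))
print("stop",W(290,95,.142),"scale head radius px",343.8*.02/(.432-.142))
print("head corners",W(12,42,.095),W(329,42,.095),W(327,146,.095),W(28,147,.095))
print("tab",W(67,150,.022),W(85,282,.022),W(311,280,.022))
print("fence far end",W(275.5,158,.047))
print("sheet",W(454,120,.008),W(403,285,.008))
print("spool",W(159,94,.147))
E
python3 - <<'E'
import cv2
a=cv2.imread("pics/w1.png")
cv2.imwrite("pics/w1z.png",cv2.resize(a[30:260,60:330],None,fx=2.6,fy=2.6,interpolation=2))
E
```

```text
Traceback (most recent call last):
ValueError: max() iterable argument is empty
```

View pics/w1z.png

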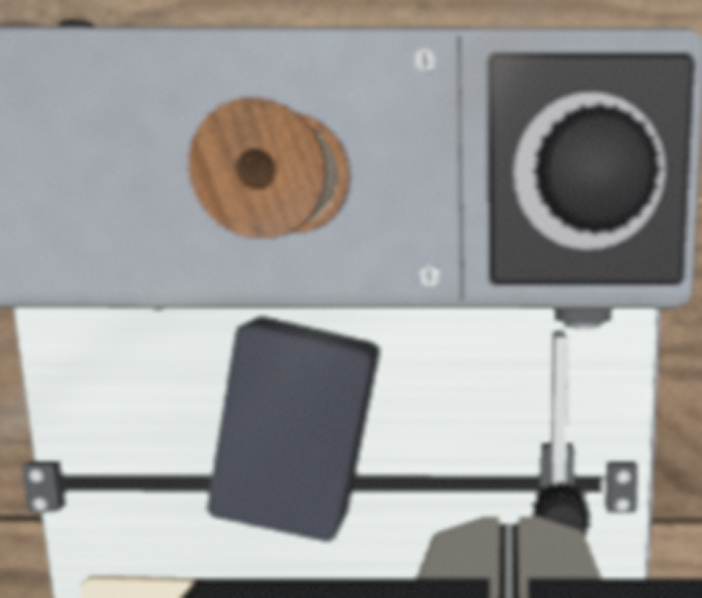

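```bash
python3 - <<'E'
from h import *
import pickle
p=pickle.load(open("w1.pkl","rb"))
W=lambda u,v,z:onz("wrist",u,v,z,p).round(4)
Z=lambda x,y,z:W(60+(x+.5)/2.6-.5,30+(y+.5)/2.6-.5,z)
b=np.array([Z(*q,.058) for q in [(238,330),(378,352),(333,540),(208,512)]]);print(b,b.mean(0))
print("stop",Z(598,170,.142),Z(588,170,.103))
print("head corners",W(12,42,.095),W(329,42,.095),W(327,146,.095),W(28,147,.095))
print("tab",W(67,150,.022),W(85,282,.022),W(311,280,.022))
print("fence",Z(559,332,.047),Z(558,480,.047))
print("sheet",W(454,120,.008),W(403,285,.008))
print("spool",W(159,94,.147))
print("slot ends",Z(52,482,.022),Z(612,485,.022))
E
```

```text
[[ 0.5657  0.0529  0.058 ]
 [ 0.5566 -0.0057  0.058 ]
 [ 0.4715  0.0173  0.058 ]
 [ 0.4846  0.0721  0.058 ]] [0.5196  0.03415 0.058  ]
stop [ 0.6285 -0.0886  0.142 ] [ 0.6296 -0.0888  0.103 ]
head corners [0.6752 0.1604 0.095 ] [ 0.6762 -0.1275  0.095 ] [ 0.5821 -0.131   0.095 ] [0.5802 0.1615 0.095 ]
tab [0.5681 0.1637 0.022 ] [0.3938 0.1635 0.022 ] [ 0.3978 -0.135   0.022 ]
fence [ 0.5637 -0.0828  0.047 ] [ 0.4965 -0.0835  0.047 ]
sheet [ 0.604  -0.3005  0.008 ] [ 0.3831 -0.2638  0.008 ]
spool [0.6288 0.016  0.147 ]
slot ends [0.4866 0.1588 0.022 ] [ 0.486  -0.1111  0.022 ]
```

carry_out --commands '[[[1.95, 0.68, 2.75, 0], [1.95, 0.68, 2.75, 0], [1.95, 0.68, 2.75, 0], [1.95, 0.68, 2.75, 0], [0, 0, 0.5, 0], [0, 0, 0.5, 0], [0, 0, 0.5, 0], [0, 0, 0.5, 0], [0, 0, 0.2, 0], [0, 0, 0.2, 0], [0, 0, 0.1, 0], [0, 0, 0, 0]]]'

```text
t: 2.9
tool_pos: [0.6288, -0.0898, 0.1469]
orientation: [3.141, -0.0, 0.003]
force: [-0.1, -2.6, 4.0]
opening: 0.0007
```

carry_out --commands '[[[0, 0, 0.1, 0], [0, 0, 0.1, 0], [0, 0, 0.1, 0], [0, 0, 0, 0], [0, 0, 0, 0]]]'

```text
t: 3.32
tool_pos: [0.6292, -0.0898, 0.1456]
orientation: [3.141, 0.0, 0.004]
force: [-5.2, -1.9, 16.4]
opening: 0.0003
```

carry_out --commands '[[[0, 0, -2.8, 0], [0, 0, -2.8, 0], [0, 0, -2.8, 0], [-2.2, -2.48, 0, 0], [-2.2, -2.48, 0, 0], [-2.2, -2.48, 0, 0], [-2.2, -2.48, 0, 0], [-2.2, -2.48, 0, 6.95], [0, 0, 0, 6.95], [0, 0, 0, 0]]]'

```text
t: 4.15
tool_pos: [0.5173, 0.0363, 0.2265]
orientation: [-3.117, 0.385, 0.0]
force: [0.1, -0.8, 0.4]
opening: 0.0007
```

carry_out --commands '[[[0, 0, 0, 0], [0, 0, 0, 0], [0, 0, 0, 0]]]' --claw 9.3

```text
t: 4.4
tool_pos: [0.5188, 0.034, 0.2265]
orientation: [-3.119, 0.377, 0.0]
force: [0.3, 0.2, 0.2]
opening: 0.016
```

```bash
python3 - <<'E'
from h import *
import pickle
p=robot.camera_params("wrist");im=robot.read_camera("wrist")
cv2.imwrite("pics/w2.png",im[:,:,::-1]);pickle.dump(p,open("w2.pkl","wb"))
cv2.imwrite("pics/s2.png",cv2.resize(robot.read_camera("scene")[130:280,160:370,::-1],None,fx=3.8,fy=3.8,interpolation=2))
s=robot.read_state();print(s['tool_pos'],s['orientation'],s['opening'],s['q'])
E
```

```text
[0.51867551 0.03390627 0.22641884] [ 3.11862753e+00 -3.79101877e-01 -6.20469930e-04] 0.023844793345515303 [-3.34036313e-02 -8.43059026e-02  1.71754492e+00  2.69702699e-05
  1.50874780e+00  1.77932497e+00]
```

View pics/w2.png

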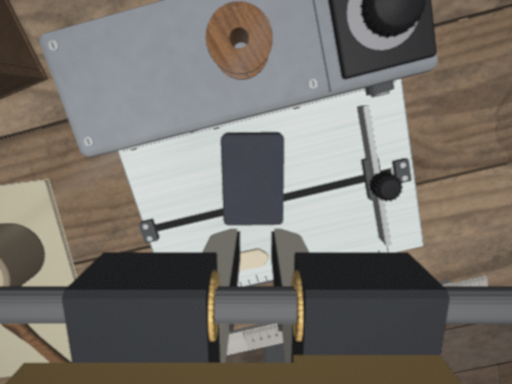

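View pics/s2.png

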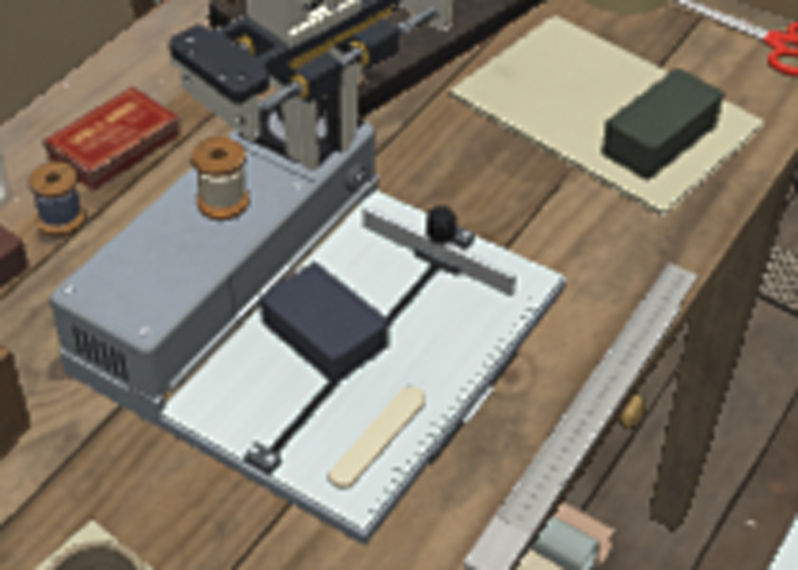

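```bash
python3 - <<'E'
from h import *
import pickle
p=pickle.load(open("w2.pkl","rb"))
W=lambda u,v,z:onz("wrist",u,v,z,p).round(4)
b=np.array([W(*q,.058) for q in [(222,133),(284,133),(284,223.5),(221,223.5)]]);print(b,b.mean(0));
print("knob",W(386,184,.079),"stop",W(392,5,.1335))
print("tool proj on z.042",proj("wrist",np.array([.5187,.0339,.042]),p))
E
```

```text
[[ 0.5697  0.0521  0.058 ]
 [ 0.5561 -0.0032  0.058 ]
 [ 0.4703  0.016   0.058 ]
 [ 0.4851  0.0762  0.058 ]] [0.5203   0.035275 0.058   ]
knob [ 0.4925 -0.0805  0.079 ] stop [ 0.6259 -0.0837  0.1335]
tool proj on z.042 [254.56462233 177.61168299]
```

carry_out --commands '[[[0, 0, 1.4, 0], [0, 0, 1.4, 0], [0, 0, 1.4, 0], [0, 0, 1.4, 0], [0, 0, 1.4, 0], [0, 0, 1.4, 0], [0, 0, 1.4, 0], [0, 0, 1.4, 0], [0, 0, 1.4, 0], [0, 0, 1.4, 0], [0, 0, 1.4, 0], [0, 0, 1.4, 0], [0, 0, 1.4, 0], [0, 0, 0, 0]]]'

```text
t: 5.67
tool_pos: [0.5162, 0.0342, 0.0414]
orientation: [3.118, -0.38, -0.008]
force: [-0.5, -0.1, -0.4]
opening: 0.093
```

carry_out --commands '[[[0, 0, 0, 0], [0, 0, 0, 0], [0, 0, 0, 0], [0, 0, 0, 0], [0, 0, 0, 0], [0, 0, 0, 0], [0, 0, 0, 0], [0, 0, 0, 0]]]' --claw 4 --grip_force 40

```text
t: 6.33
tool_pos: [0.5191, 0.0349, 0.0455]
orientation: [-3.118, 0.38, -0.003]
force: [0.8, 3.3, 5.8]
opening: 0.0597
```

carry_out --commands '[[[0, 0, -0.8, 0], [0, 0, -1.6, 0], [0, 0, -2.5, 0], [0, 0, -2.5, 0], [0, 0, -2.5, 0], [0, 0, -1.6, 0], [0.4, 1.6, 0, 0], [0.7, 3.1, 0, 0], [0.7, 3.1, 0, 0], [0.7, 3.1, 0, 0], [0.7, 3.1, 0, 0], [0.7, 3.1, 0, 0], [0.7, 3.1, 0, 0], [0.7, 3.1, 0, 0], [0.7, 3.1, 0, 0], [0.7, 3.1, 0, 0], [0.7, 3.1, 0, 0], [0.7, 3.1, 0, 0], [0, 0, 0, -4.4], [0, 0, 0, 0]]]'

```text
t: 8.0
tool_pos: [0.5091, -0.3328, 0.1576]
orientation: [-3.129, 0.259, 0.006]
force: [0.2, 0.9, -8.7]
opening: 0.0599
```

```bash
python3 - <<'E'
from h import *
import pickle
p=robot.camera_params("wrist");im=robot.read_camera("wrist")
cv2.imwrite("pics/w3.png",im[:,:,::-1]);pickle.dump(p,open("w3.pkl","wb"))
s=robot.read_state();print(s['tool_pos'],s['orientation'],s['opening'],s['q'])
a=robot.read_camera("scene")
cv2.imwrite("pics/s3.png",cv2.resize(a[100:260,210:400,::-1],None,fx=3.6,fy=3.6,interpolation=2))
E
```

```text
[ 0.50949447 -0.33146566  0.15769118] [-3.12823068  0.26384234  0.00590046] 0.05937420564135189 [-6.61016687e-01  2.00549107e-01  1.54833154e+00 -1.67165160e-04
  1.39708968e+00  1.07809531e+00]
```

View pics/w3.png

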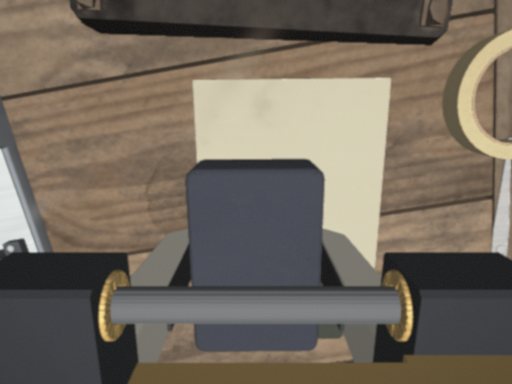

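View pics/s3.png

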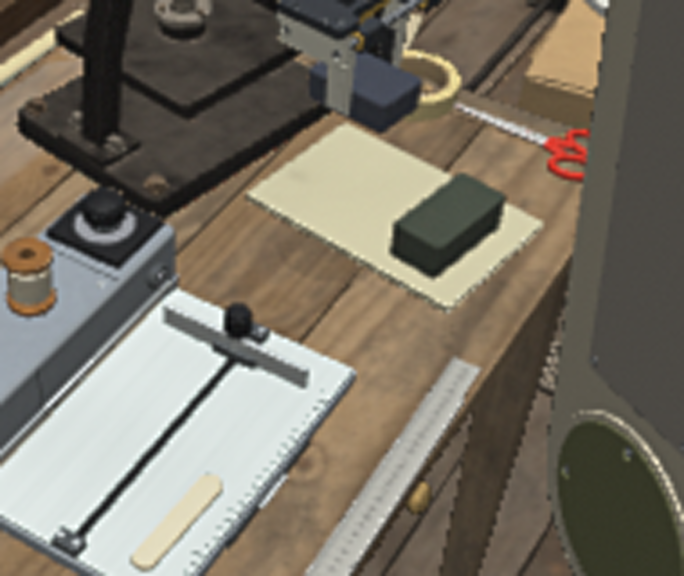

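```bash
python3 - <<'E'
from h import *
import pickle
p=pickle.load(open("w3.pkl","rb"))
W=lambda u,v,z:onz("wrist",u,v,z,p).round(4)
L,R=W(194,80,.008),W(390,78,.008);print(L,R,W(376,265,.008))
y=(L-R)[:2];print(np.linalg.norm(y));y/=np.linalg.norm(y);x=np.array([y[1],-y[0]])
c=((L+R)/2)[:2]-x*.1225;print("centre",c,"yaw",np.arctan2(x[1],x[0]))
for sx,sy in[(.035,.038),(.05,-.045)]:print(c+sx*x+sy*y)
E
```

```text
[ 0.6057 -0.2978  0.008 ] [ 0.5803 -0.4587  0.008 ] [ 0.4122 -0.4343  0.008 ]
0.16289251057062137
centre [ 0.47199843 -0.35914845] yaw -0.15656996174888527
[ 0.51249568 -0.32707085]
[ 0.51436993 -0.41139456]
```

carry_out --commands '[[[0.2, -0.5, 1.3, 0], [0, 0, 1.3, 0], [0, 0, 1.3, 0], [0, 0, 1.3, 0], [0, 0, 1.3, 0], [0, 0, 1.3, 0], [0, 0, 1.3, 0], [0, 0, 1.3, 0], [0, 0, 1.0, 0], [0, 0, 0.4, 0], [0, 0, 0.2, 0], [0, 0, 0.2, 0], [0, 0, 0, 0]]]'

```text
t: 9.18
tool_pos: [0.5143, -0.3272, 0.038]
orientation: [3.13, -0.26, 0.001]
force: [0.0, -0.3, -7.3]
opening: 0.0597
```

carry_out --commands '[[[0, 0, 0.25, 0], [0, 0, 0.25, 0], [0, 0, 0.2, 0], [0, 0, 0, 0]]]'

```text
t: 9.52
tool_pos: [0.5145, -0.3274, 0.032]
orientation: [3.13, -0.26, 0.002]
force: [-4.1, 2.1, 1.9]
opening: 0.0598
```

carry_out --commands '[[[0, 0, 0, 0], [0, 0, 0, 0], [0, 0, 0, 0], [0, 0, 0, 0], [0, 0, -0.8, 0], [0, 0, -2, 0], [0, 0, -3, 0], [0, 0, -3, 0], [0, 0, -3, 0], [0, 0, -1, 0]]]' --claw 8.5 --grip_force 15

```text
t: 10.35
tool_pos: [0.5162, -0.3285, 0.1651]
orientation: [3.126, -0.26, 0.011]
force: [0.7, -0.2, 1.2]
opening: 0.085
```

```bash
python3 - <<'E'
from h import *
s=robot.read_state();print(s['tool_pos'],s['orientation'],s['opening'],s['q'])
a=robot.read_camera("scene")
cv2.imwrite("pics/s4.png",cv2.resize(a[100:260,210:400,::-1],None,fx=3.6,fy=3.6,interpolation=2))
E
```

```text
[ 0.51620223 -0.32853856  0.16514332] [ 3.12648703 -0.2597991   0.01067519] 0.08499583603745714 [-6.50580870e-01  1.93723008e-01  1.54216029e+00  2.38454486e-05
  1.39765299e+00  1.08602285e+00]
```

View pics/s4.png

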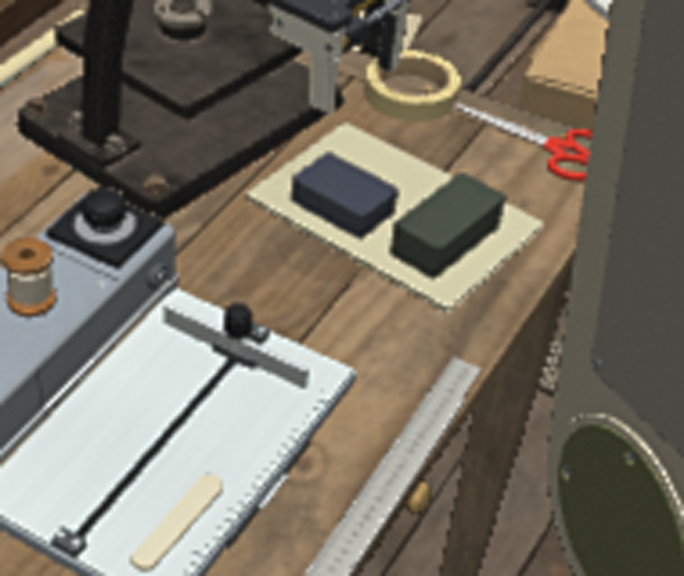

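carry_out --commands '[[[-1.44, -3.69, 0, 0], [-1.44, -3.69, 0, 0], [-1.44, -3.69, 0, 0], [-1.44, -3.69, 0, 0], [-1.44, -3.69, 0, 0], [-1.44, -3.69, 0, 0], [-1.44, -3.69, 0, 0], [-1.44, -3.69, 0, 0], [-1.44, -3.69, 0, 0], [-1.44, -3.69, 0, 0], [-1.44, -3.69, 0, 0], [0, 0, 0, -6.9], [0, 0, 0, -6.9], [0, 0, 0, -6.9], [0, 0, 0, -6.9], [0, 0, 0, -6.9], [0, 0, 0, -6.9], [0, 0, 0, -6.9], [0, 0, 0, -6.9], [0, 0, 0, -6.9]]]' --claw 5

```text
t: 12.07
tool_pos: [0.424, 0.0995, 0.1573]
orientation: [-2.812, -1.4, 0.003]
force: [-0.1, -0.2, 0.2]
opening: 0.0499
```

carry_out --commands '[[[0, 0, 0, -6.9], [0, 0, 0, -6.9], [0, 0, 0, -6.9], [0, 0, 0, -6.9], [0, 0, 0, -6.6], [0, 0, 0, 0], [0, 0, 0, 0]]]'

```text
t: 12.65
tool_pos: [0.4242, 0.0995, 0.1577]
orientation: [-2.286, -2.154, 0.002]
force: [-0.1, 0.7, 0.2]
opening: 0.0502
```

```bash
python3 - <<'E'
from h import *
import pickle
s=robot.read_state();print(s['tool_pos'],s['orientation'],s['opening'],s['q'])
p=robot.camera_params("wrist");im=robot.read_camera("wrist")
cv2.imwrite("pics/w5.png",im[:,:,::-1]);pickle.dump(p,open("w5.pkl","wb"))
E
```

```text
[0.42420611 0.09949088 0.15765624] [-2.28599891e+00 -2.15368669e+00  1.81136604e-03] 0.050218813707820664 [ 1.12589434e-01 -2.81614329e-01  2.01719968e+00  1.86168805e-06
  1.40744999e+00  1.72175814e-01]
```

View pics/w5.png

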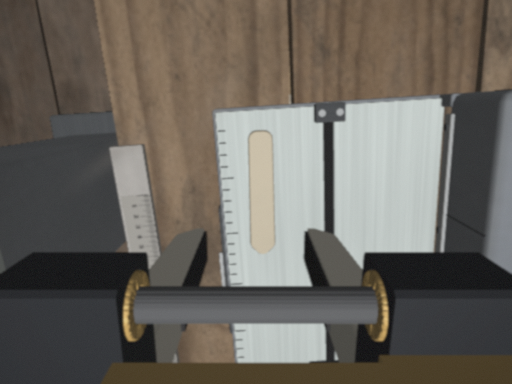

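```bash
python3 - <<'E'
from h import *
import pickle
p=pickle.load(open("w5.pkl","rb"))
W=lambda u,v,z:onz("wrist",u,v,z,p).round(4)
a,b=W(260,130,.03),W(263.5,254,.03);print(a,b,(a+b)/2,np.linalg.norm(a-b),np.degrees(np.arctan2(*(a-b)[1::-1])))
print(W(249,190,.03),W(275,190,.03))
R=cv2.Rodrigues(np.array([-2.286,-2.1537,.0018]))[0];print(R)
print((R.T@((a+b)/2-np.array([.4242,.0995,.1577]))).round(4))
E
```

```text
[0.4304 0.1494 0.03  ] [0.4274 0.042  0.03  ] [0.4289 0.0957 0.03  ] 0.10744189127151477 88.39997528485226
[0.4184 0.1006 0.03  ] [0.4401 0.0993 0.03  ]
[[ 5.95455695e-02  9.98224576e-01 -1.42168774e-03]
 [ 9.98225558e-01 -5.95458595e-02 -1.62520311e-04]
 [-2.46887386e-04 -1.40948767e-03 -9.99998976e-01]]
[-0.0035  0.0051  0.1277]
```

carry_out --commands '[[[-0.35, 0.5, 1.2, -1.8], [0, 0, 1.2, 0], [0, 0, 1.2, 0], [0, 0, 1.2, 0], [0, 0, 1.2, 0], [0, 0, 1.2, 0], [0, 0, 1.2, 0], [0, 0, 1.2, 0], [0, 0, 1.2, 0], [0, 0, 0.5, 0], [0, 0, 0.4, 0], [0, 0, 0.25, 0], [0, 0, 0, 0], [0, 0, 0, 0]]]'

```text
t: 13.87
tool_pos: [0.4299, 0.0959, 0.0395]
orientation: [2.249, 2.193, 0.001]
force: [0.0, -0.9, -0.2]
opening: 0.05
```

carry_out --commands '[[[0, 0, 0.2, 0], [0, 0, 0, 0]]]'

```text
t: 14.03
tool_pos: [0.4299, 0.0958, 0.0374]
orientation: [2.248, 2.194, 0.001]
force: [0.3, 1.2, -0.2]
opening: 0.0502
```

carry_out --commands '[[[0, 0, 0, 0], [0, 0, 0, 0], [0, 0, 0, 0], [0, 0, 0, 0], [0, 0, 0, 0], [0, 0, 0, 0], [0, 0, 0, 0]]]' --claw 1 --grip_force 15

```text
t: 14.62
tool_pos: [0.4296, 0.0958, 0.0372]
orientation: [2.248, 2.194, 0.0]
force: [-0.1, 1.6, 0.7]
opening: 0.0205
```

carry_out --commands '[[[0, 0, -1, 0], [0, 0, -2, 0], [0, 0, -3, 0], [0, 0, -3, 0], [0, 0, -3, 0], [-2.2, 0.4, 0, 0], [-3.8, 0.75, 0, 0], [-3.8, 0.75, 0, 0], [-3.8, 0.75, 0, 0], [-3.8, 0.75, 0, 0], [-3.8, 0.75, 0, 0], [-3.8, 0.75, 0, 0], [-3.8, 0.75, 0, 0], [-3.8, 0.75, 0, 0], [-3.8, 0.75, 0, 0], [-3.8, 0.75, 0, 0], [-3.8, 0.75, 0, 0], [-3.8, 0.75, 0, 0], [-2.6, 0.5, 0, 0], [0, 0, 0, 7]]]'

```text
t: 16.28
tool_pos: [0.5155, -0.4156, 0.1573]
orientation: [2.378, 2.051, -0.002]
force: [1.2, 0.4, -0.3]
opening: 0.0208
```

carry_out --commands '[[[0, 0, 0, 7], [0, 0, 0, 7], [0, 0, 0, 7], [0, 0, 0, 7], [0, 0, 0, 7], [0, 0, 0, 7], [0, 0, 0, 7], [0, 0, 0, 7], [0, 0, 0, 7], [0, 0, 0, 7], [0, 0, 0, 7], [0, 0, 0, 7], [0, 0, 0, 6.4], [0, 0, 0, 0], [0, 0, 0, 0]]]'

```text
t: 17.53
tool_pos: [0.5162, -0.4105, 0.1577]
orientation: [3.133, -0.236, 0.0]
force: [0.8, -1.1, -0.1]
opening: 0.0206
```

```bash
python3 - <<'E'
from h import *
import pickle
s=robot.read_state();print(s['tool_pos'],s['orientation'],s['opening'],s['q'])
p=robot.camera_params("wrist");im=robot.read_camera("wrist")
cv2.imwrite("pics/w6.png",im[:,:,::-1]);pickle.dump(p,open("w6.pkl","wb"))
a=robot.read_camera("scene")
cv2.imwrite("pics/s6.png",cv2.resize(a[100:260,210:400,::-1],None,fx=3.6,fy=3.6,interpolation=2))
R=cv2.Rodrigues(s['orientation'])[0];print(np.degrees(np.arctan2(R[1,0],R[0,0])),R[:,2])
E
```

```text
[ 0.51620043 -0.41047716  0.15766515] [ 3.13266945e+00 -2.35550513e-01  2.63773355e-04] 0.020643008476984765 [-7.49535777e-01  3.31459150e-01  1.39376345e+00  4.29285810e-05
  1.41618896e+00  9.71354743e-01]
-8.600142047109195 [ 1.61459262e-04 -9.23292667e-05 -9.99999983e-01]
```

View pics/w6.png

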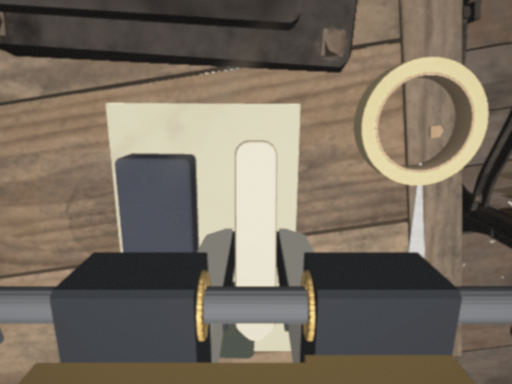

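View pics/s6.png

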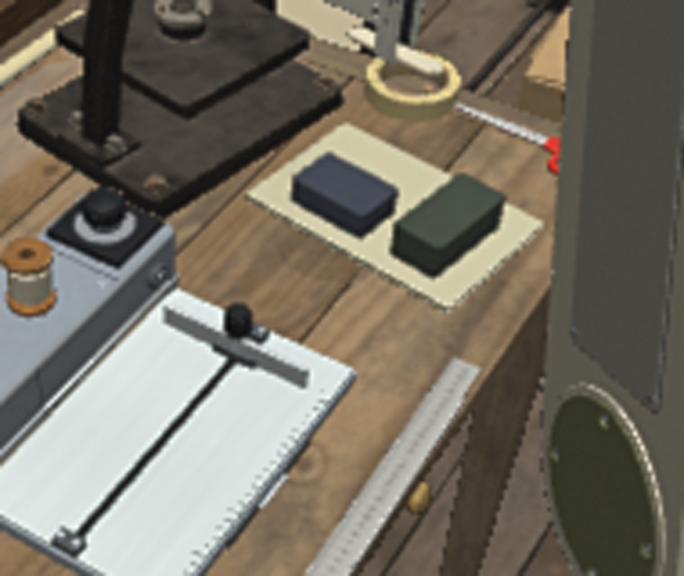

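carry_out --commands '[[[0, 0, 1.3, 0], [0, 0, 1.3, 0], [0, 0, 1.3, 0], [0, 0, 1.3, 0], [0, 0, 1.3, 0], [0, 0, 1.3, 0], [0, 0, 1.3, 0], [0, 0, 1.3, 0], [0, 0, 1.3, 0], [0, 0, 0.8, 0], [0, 0, 0.4, 0], [0, 0, 0.2, 0], [0, 0, 0.2, 0], [0, 0, 0, 0]]]'

```text
t: 18.8
tool_pos: [0.5165, -0.4107, 0.0245]
orientation: [3.132, -0.241, 0.001]
force: [-0.2, -0.0, 0.0]
opening: 0.0203
```

carry_out --commands '[[[0, 0, 0.1, 0], [0, 0, 0.05, 0], [0, 0, 0, 0]]]'

```text
t: 19.05
tool_pos: [0.5167, -0.411, 0.0237]
orientation: [3.131, -0.241, 0.002]
force: [-0.7, 0.7, 3.4]
opening: 0.0205
```

carry_out --commands '[[[0, 0, 0, 0], [0, 0, 0, 0], [0, 0, 0, 0], [0, 0, 0, 0], [0, 0, -0.6, 0], [0, 0, -2, 0], [0, 0, -3, 0], [0, 0, -3, 0], [0, 0, -3, 0], [0, 0, -3, 0], [0, 0, 0, -4.3], [0, 0, 0, -4.3]]]' --claw 3.6

```text
t: 20.05
tool_pos: [0.5176, -0.4116, 0.1727]
orientation: [3.138, -0.0, 0.007]
force: [-0.2, -0.0, -0.5]
opening: 0.0361
```

```bash
python3 - <<'E'
from h import *
import pickle
s=robot.read_state();print(s['tool_pos'],s['orientation'],s['opening'])
a=robot.read_camera("scene")
cv2.imwrite("pics/s7.png",cv2.resize(a[100:260,210:400,::-1],None,fx=3.6,fy=3.6,interpolation=2))
E
```

```text
[ 0.51760226 -0.41160725  0.17269768] [ 3.13777821e+00 -4.47713020e-04  6.84199222e-03] 0.0361141221104746
```

View pics/s7.png

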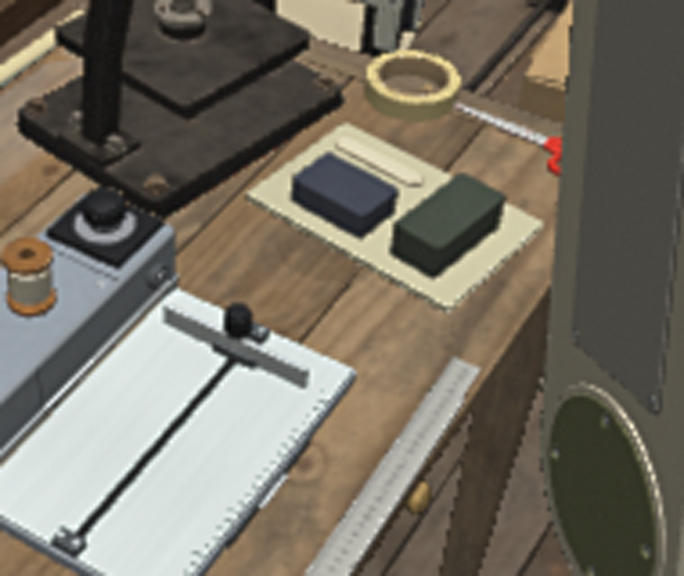

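carry_out --commands '[[[-0.33, -3.66, 0, 0], [-0.33, -3.66, 0, 0], [-0.33, -3.66, 0, 0], [-0.33, -3.66, 0, 0], [-0.33, -3.66, 0, 0], [-0.33, -3.66, 0, 0], [-0.33, -3.66, 0, 0], [-0.33, -3.66, 0, 0], [-0.33, -3.66, 0, 0], [0, 0, 0, 0], [0, 0, 0, 0]]]' --claw 6

```text
t: 21.02
tool_pos: [0.4873, -0.0792, 0.1685]
orientation: [-3.141, 0.002, 0.001]
force: [0.1, -0.2, 0.3]
opening: 0.06
```

```bash
python3 - <<'E'
from h import *
import pickle
s=robot.read_state();print(s['tool_pos'],s['orientation'],s['opening'])
p=robot.camera_params("wrist");im=robot.read_camera("wrist")
cv2.imwrite("pics/w8.png",im[:,:,::-1]);pickle.dump(p,open("w8.pkl","wb"))
print(proj("wrist",np.array([.4885,-.082,.079]),p))
E
```

```text
[ 0.48727632 -0.07916154  0.16849687] [-3.14141162e+00  2.10342100e-03  7.00452094e-04] 0.06000129298798175
[258.24007584 202.08569283]
```

View pics/w8.png

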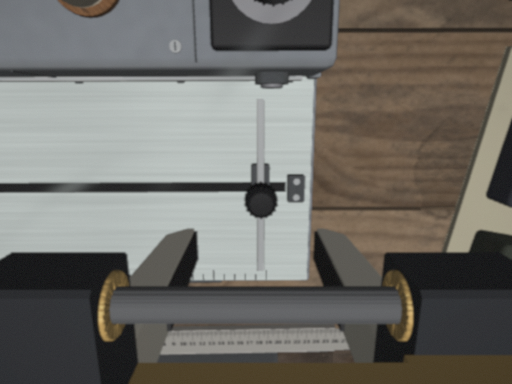

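carry_out --commands '[[[0.2, 0.5, 1.2, 0], [0, 0, 1.2, 0], [0, 0, 1.2, 0], [0, 0, 1.2, 0], [0, 0, 1.2, 0], [0, 0, 1.2, 0], [0, 0, 1.2, 0], [0, 0, 0.8, 0], [0, 0, 0.4, 0], [0, 0, 0.2, 0], [0, 0, 0, 0]]]'

```text
t: 21.98
tool_pos: [0.4896, -0.0859, 0.0704]
orientation: [-3.141, 0.005, 0.001]
force: [0.2, -0.1, 0.2]
opening: 0.06
```

carry_out --commands '[[[0, 0, 0, 0], [0, 0, 0, 0], [0, 0, 0, 0], [0, 0, 0, 0], [0, 0, 0, 0], [0, 0, 0, 0], [0, 0, 0, 0]]]' --claw 1 --grip_force 25

```text
t: 22.57
tool_pos: [0.4899, -0.0856, 0.0709]
orientation: [-3.141, 0.005, -0.001]
force: [-1.0, 2.8, 2.4]
opening: 0.0231
```

carry_out --commands '[[[0, -0.8, 0, 0], [0, -1.5, 0, 0], [0, -1.5, 0, 0], [0, -1.5, 0, 0], [0, -1.5, 0, 0], [0, -1.5, 0, 0], [0, -1.5, 0, 0], [0, -1.5, 0, 0], [0, -1.5, 0, 0], [0, -1.5, 0, 0], [0, -1.5, 0, 0], [0, -1.5, 0, 0], [0, -1.5, 0, 0], [0, -1.5, 0, 0], [0, -1, 0, 0], [0, -0.5, 0, 0], [0, 0, 0, 0]]]'

```text
t: 23.98
tool_pos: [0.4895, 0.1336, 0.0709]
orientation: [-3.141, 0.004, 0.002]
force: [-5.5, 3.5, 6.2]
opening: 0.0227
```

carry_out --commands '[[[0, -0.3, 0, 0], [0, -0.3, 0, 0], [0, -0.2, 0, 0], [0, 0, 0, 0]]]'

```text
t: 24.32
tool_pos: [0.4895, 0.1405, 0.0709]
orientation: [3.141, -0.005, -0.003]
force: [-6.7, -2.1, 7.3]
opening: 0.0232
```

carry_out --commands '[[[0, -0.2, 0, 0], [0, -0.2, 0, 0], [0, -0.1, 0, 0], [0, 0, 0, 0]]]'

```text
t: 24.65
tool_pos: [0.4895, 0.1444, 0.0709]
orientation: [3.139, -0.005, -0.003]
force: [-6.6, -6.1, 8.2]
opening: 0.0233
```

carry_out --commands '[[[0, -0.2, 0, 0], [0, -0.1, 0, 0], [0, 0, 0, 0]]]'

```text
t: 24.9
tool_pos: [0.4895, 0.1446, 0.0708]
orientation: [3.134, -0.006, -0.004]
force: [-6.7, -20.4, 11.2]
opening: 0.0233
```

carry_out --commands '[[[0, 0, 0, 0], [0, 0, 0, 0], [0, 0, 0, 0], [0, 0, 0, 0], [0, 0, 0, 0], [0, 0, 0, 0], [0, 0, -2, 0], [0, 0, -3, 0], [0, 0, -3.5, 0], [0, 0, -3.5, 0], [0, 0, -3, 0], [1.7, 2.9, 0, 0], [1.7, 2.9, 0, 0], [1.7, 2.9, 0, 0], [1.7, 2.9, 0, 0], [1.7, 2.9, 0, 0], [1.7, 2.9, 0, 0], [0, 0, 0, 0], [0, 0, 0, 0]]]' --claw 6.5

```text
t: 26.48
tool_pos: [0.5922, -0.0278, 0.22]
orientation: [-3.141, 0.01, 0.001]
force: [-0.4, -0.1, -0.5]
opening: 0.0648
```

```bash
python3 - <<'E'
from h import *
import pickle
s=robot.read_state();print(s['tool_pos'],s['orientation'],s['opening'])
p=robot.camera_params("wrist");im=robot.read_camera("wrist")
cv2.imwrite("pics/w9.png",im[:,:,::-1]);pickle.dump(p,open("w9.pkl","wb"))
print(proj("wrist",np.array([.6285,-.0888,.1335]),p))
a=robot.read_camera("scene")
cv2.imwrite("pics/s9.png",cv2.resize(a[110:280,160:370,::-1],None,fx=3.5,fy=3.5,interpolation=2))
E
```

```text
[ 0.59215753 -0.0278389   0.22002745] [-3.14139453e+00  9.76540178e-03  1.43454712e-03] 0.06482465836112618
[341.68467558 154.05055286]
```

View pics/w9.png

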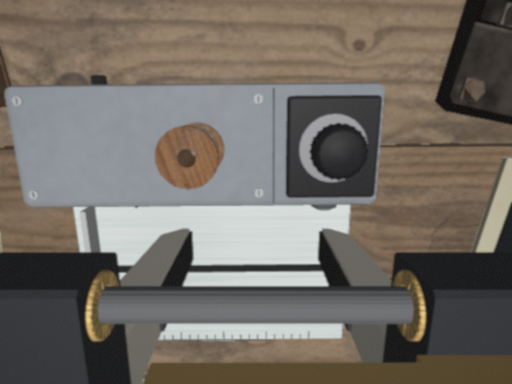

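View pics/s9.png

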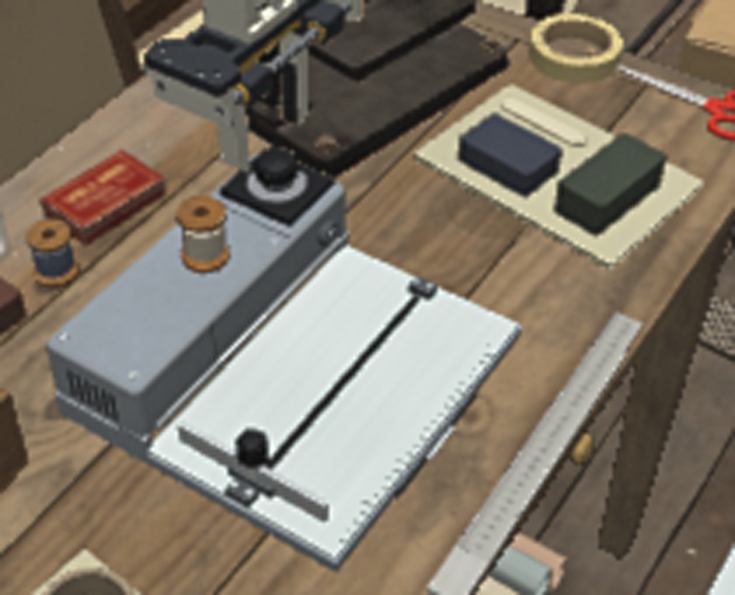

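carry_out --commands '[[[1.25, 2, 0, 0], [1.25, 2, 0, 0], [1.25, 2, 0, 0], [0, 0, 1.2, 0], [0, 0, 1.2, 0], [0, 0, 1.2, 0], [0, 0, 1.2, 0], [0, 0, 1.2, 0], [0, 0, 1.2, 0], [0, 0, 1, 0], [0, 0, 0.7, 0], [0, 0, 0.4, 0], [0, 0, 0, 0], [0, 0, 0, 0]]]'

```text
t: 27.75
tool_pos: [0.6293, -0.0865, 0.1278]
orientation: [3.142, -0.006, 0.0]
force: [-0.4, 0.0, -0.2]
opening: 0.0652
```

```bash
python3 - <<'E'
from h import *
print(robot.read_state()['tool_pos'])
print(onz("scene",160+252/3.5,110+437/3.5,.079))
im=robot.read_camera("wrist")
cv2.imwrite("pics/w10.png",im[:,:,::-1])
E
```

```text
[ 0.62927125 -0.08653629  0.12780563]
[0.48603365 0.14354988 0.079     ]
```

View pics/w10.png

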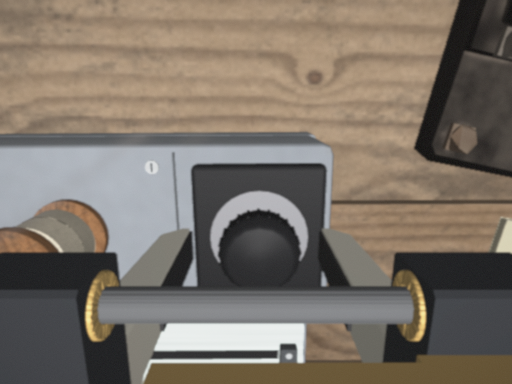

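carry_out --commands '[[[0, 0.2, 0, 0], [0, 0, 0, 0], [0, 0, 0, 0], [0, 0, 0, 0], [0, 0, 0, 0], [0, 0, 0, 0], [0, 0, 0, 0]]]' --claw 3 --grip_force 20

```text
t: 28.38
tool_pos: [0.6293, -0.0884, 0.1279]
orientation: [3.142, -0.006, 0.001]
force: [0.1, 0.1, 2.0]
opening: 0.0388
```

carry_out --commands '[[[0, 0, 0, -6], [0, 0, 0, -6], [0, 0, 0, -6], [0, 0, 0, -6], [0, 0, 0, -6], [0, 0, 0, -6], [0, 0, 0, -6], [0, 0, 0, -4], [0, 0, 0, 0], [0, 0, 0, 0]]]'

```text
t: 29.22
tool_pos: [0.6293, -0.0885, 0.1281]
orientation: [2.895, 1.219, 0.001]
force: [-0.4, 0.7, 4.2]
opening: 0.0387
```

Now open, rise and clear away.

carry_out --commands '[[[0, 0, 0, 0], [0, 0, 0, 0], [0, 0, 0, 0], [0, 0, 0, 0], [0, 0, 0, 0], [0, 0, 0, 0], [0, 0, -2, 0], [0, 0, -3, 0], [0, 0, -3, 0], [0, 0, -3, 0], [-2.5, 0, 0, 0], [-2.5, 0, 0, 0], [-2.5, 0, 0, 0], [0, 0, 0, 0], [0, 0, 0, 0]]]' --claw 6.5

```text
t: 30.47
tool_pos: [0.5764, -0.143, 0.2379]
orientation: [2.895, 1.219, 0.001]
force: [-0.1, -0.1, 0.3]
opening: 0.0651
```

```bash
python3 - <<'E'
from h import *
print(robot.read_state()['tool_pos'],robot.read_state()['force'])
im=robot.read_camera("wrist")
cv2.imwrite("pics/w11.png",im[:,:,::-1])
a=robot.read_camera("scene")
cv2.imwrite("pics/s11.png",cv2.resize(a[110:280,160:370,::-1],None,fx=3.5,fy=3.5,interpolation=2))
E
```

```text
[ 0.5764239  -0.1430251   0.23787622] [-0.11215992 -0.0930804   0.28898134]
```

View pics/w11.png

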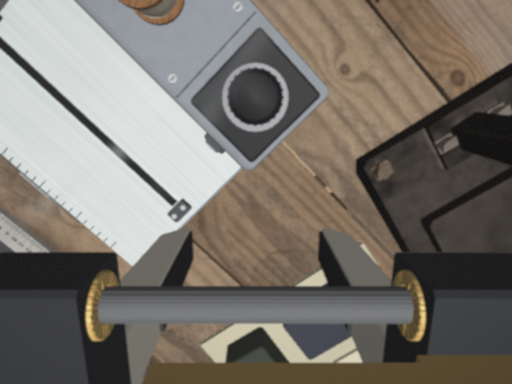

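View pics/s11.png

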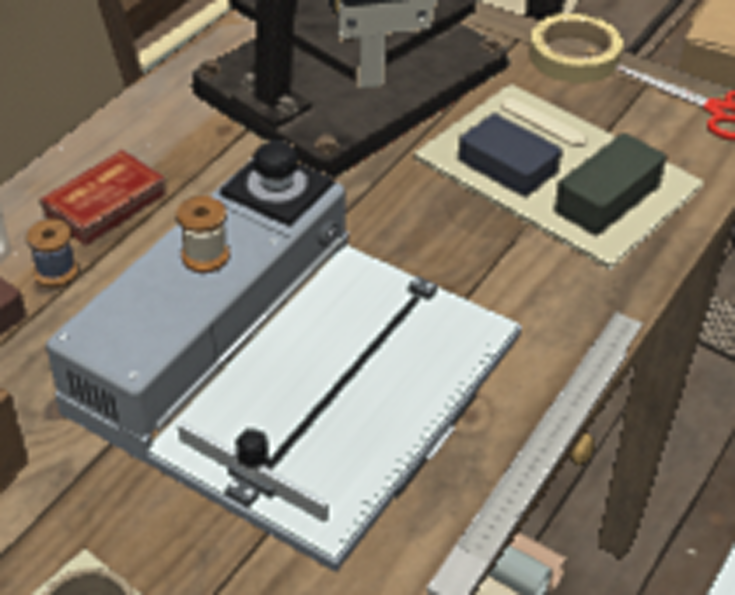

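```bash
python3 - <<'E'
from plant import robot
print(robot.close_job())
E
```

```text
the job is handed in; nothing more can be done
None
```

The changeover is done and the job was handed in at about 30.5 s of the 72 s allowed. The hand-in returned no verdict.

- **Order of work:** I pressed the stop until it bottomed (16 N on the tool). Then I laid the weight and the bone folder on the sheets and slid the guide to its far end. Last I twisted the stop 46° counter-clockwise and let it go.
- **Stop button:** it stayed down in every picture until the twist. In the last scene view it stands up again with its stem visible. I judged that by eye and did not measure the height.
- **Weight and folder:** both lie flat and side by side on the paper, clear of the other weight, with no sign of movement in the later scene views. I checked this in the pictures and took no final measurement of their positions.
- **Side guide:** it hit the end stop, with 20 N on the tool and only 0.2 mm more travel. That was about 230 mm in all. The knob afterwards measured y = 0.1435 m, against 0.144 m expected.
- **Not to be shifted:** the sheet weight and the spool look unmoved in the last scene picture. The glue pot is mostly out of that crop, so I did not check it at the end; the arm never went near it.
- **Disagreements:** positions from the different views differed by 2 to 5 mm. The folder read 20.5 mm across in the grip, against 22 mm given. Neither caused trouble.

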